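Set and lock the camera stand's column at its mark

TASK

Get the desk camera stand ready for the camera: take hold of the dark knurled head, draw the loose column up until its whole orange band has just come out of the red cam ring (lower edge of the band flush with the ring's top), and, without letting go of the head (the unlocked column drops), swing the red lever round clockwise to its stop to lock it. Finish still gripping the head with the column at the mark and the lever fully closed, so that the camera can be screwed on; leave the coffee glass, the camera and the other things on the desk alone.

Things in the scene. Friction and masses are not known exactly. Their poses are not given: they have to be found in the camera images.
- stand: Camera stand, fixed to the desk (does not move): white round foot 130 mm across, aluminium tube 33 mm across, black clamp collar, red cam ring. Origin: centre of the underside of the foot; z up, on the column's axis.
- ring_top (a point): Point on the column's axis at the flat top face of the red cam ring, 118 mm above the desk. The ring is 46 mm across. The fingertips must stay above this face.
- column: Sliding round steel column (20 mm, about 300 g) with a dark knurled head on top: a cylinder 32 mm across, 34 mm tall, only a 9 mm brass screw and rubber pad above it. Slides up and down in the stand and spins freely about its axis, so it turns with the gripper. With the clamp open it drops when not held. Origin on the axis, at desk height when the column is down.
- head (a point): Centre of the knurled head, on the axis; half the head's height (17 mm) is above it and below it. At the start it is 145 mm above the desk, 27 mm above the ring's top; at the mark it is 53 mm above the ring's top (171 mm above the desk). A grip of about 30 N on the head holds it well.
- band (a point): Lower edge of the 4 mm tall orange band, on the column's axis. At the mark it is level with ring_top; at the start it is hidden 26 mm below it.
- riser (a joint): Height of the column above its bottom stop in m: 0 at the start, 0.026 at the mark, 0.055 at the top stop.
- cam_lever (a joint): Lever angle in rad: 0 fully open, 0.80 fully closed against its stop; grows clockwise seen from above, about the column's own axis. At the start it is between 0 and 0.2. It stays where it is left. It moves easily (0.07 N m) to about 0.25, then the clamp bites: up to 0.4 N m, some 15 N on the paddle, to the stop, where it stays closed and the column is locked.
- paddle (a point): Middle of the lever's red upright paddle, 36 mm from the column's axis, 160 mm above the desk. The paddle is a flat radial plate beside the head, 24 to 48 mm from the axis, 8 mm thick, top 176 mm above the desk. It turns about the column's axis: a finger gripping the head above the ring pushes it round when the gripper turns about the vertical.
- camera: Small black camera with a round lens, 34 x 62 x 44 mm, standing on the desk. Bystander. Origin under its centre.
- coffee_glass: Glass of milky coffee, 78 mm across, 88 mm tall, standing on the desk. Bystander. Origin under its centre.
- notes_pad: Pad of light sticky notes, 66 x 66 x 13 mm, lying on the desk. Bystander. Origin under its centre.
- marker: Black cap pen, 17 x 132 mm, lying on the desk. Bystander. Origin under its centre.
Mind the look-alikes: they are no part of the job. There is more than one size of the stand; the job needs the larger.

How it is judged:
By the outcome, as a careful person would: the job done as asked, in the order asked, and still so for the second after the job is handed in, while the arm keeps its last pose, push and grip.
It also fails if it takes over 35 s, if anything falls off the work surface, if the arm or the gripper's body presses on something with over 40 N, if the wrist force passes 120 N, or if a joint passes its speed limit or range.

ROBOT

A 6-joint arm with a two-finger parallel gripper is mounted at the origin on a cart in front of the work surface, level with it; the furniture and walls round the work are solid. World frame = base frame: x ahead of the robot, y to its left, z up, the work surface at z = 0. Lengths are in mm, angles in rad, forces in N, time in s.
With the tool pointing down it reaches from about 425 to 1125 mm from the base axis. Payload 14.9 kg.
Tool frame: the origin (TCP) lies midway between the tips of the shut fingers; the grasp point (between the pads) lies 19 mm behind it; z points along the fingers, y is the line along which they close (so a half turn about z gives the same grasp; the last joint's range is limited). The gripper opens to 91 mm and grips with 3 to 60 N. Pads are 32 mm wide; open, the fingers measure 118 mm over their backs; the gripper's body (76 mm by 178 mm) begins 60 mm behind the grasp point.
Start: joints at [-1.306, 0.379, 1.734, -0, 1.028, -0.033], TCP at [205.388, -669.204, 213.932] pointing down, gripper open.
Joint ranges: [-2.77, 2.77], [-0.74, 2.19], [0, 2.66], [-1.06, 4.2], [0.31, 2.87], [-3.08, 3.08]. Speed limits (rad/s): [1.89, 1.89, 2.39, 3.14, 3.14, 3.14].

INTERFACE

Orientations are given as a unit quaternion [x, y, z, w].
In Python, from workcell import * gives the robot as it stands.
- The arm moves only by the tool servo_tool, never from a script. Its argument "targets" is a list of rows, each a list of 5 numbers: the opening, from -1 (shut) to 1 (fully open), so that 0 is half open, then the shift along the tool's x, y, z in mm, then the turn about the tool's z in rad. In form: [[jaw, tx, ty, tz, twist], ...]. A call has exactly 8 rows; each row shifts and turns the commanded pose from where the row before left it, along the tool's axes as they then stand; what a row does not reach is not made up. A row lasts 1/10 s, in which the tool goes at most 50 mm and 8.59 degrees, less where a joint would pass 70% of its speed; a pose out of reach is approached as far as the arm can. A call is refused whole if a number of a shift passes 50 or a number of a turn 0.15, either way. A call with a gripper value outside its range is refused whole. The fingers move at their own pace and stop on an object; "squeeze" is the grip in N (left out, the last holds). Time passes only in rows, so rows that do not move let the fingers close, or fill a call up. It gives the time, the measured TCP pose, the force, the opening and the grip force at its end, in the units of the state.
- state(): the state, without advancing time (a new reading comes with each control period).
- grab_frame(name): name is "scene" or "top"; returns a dict with "img" (420x560x3 uint8, blue, green, red), "camera_matrix" (3x3 intrinsics, pixels), "distortion" ([k1, k2, p1, p2, k3] as OpenCV has them; the pictures are not rectified), "cam_to_world" (4x4, takes a point from camera to world coordinates). Camera axes: x right, y up, looking along -z (the intrinsics and any distortion apply to the point x, -y, -z); pixel columns grow to the right and rows downward; lengths in mm; the calibration is good to about 2 mm. A picture is of the moment at which its call begins. There is no depth.
- job_done(): hands the job in; it is judged then, once.
The state is a dict: "time": time; "q": joint angles; "qvel": joint speeds; "tau": joint torques, N m; "position": TCP position; "tool_rot": TCP orientation; "contact_force": force on the tool from outside, world axes, zero at the start; "torque": the same for the moment, N m; "gripper_width": finger opening in mm; "grip_force": force on a finger pad.
Only numpy, scipy, OpenCV 4.12 (cv2) and the standard library are available. Lean on these libraries where they do the work, as an engineer would, in place of code of your own. Each camera call takes 0.05 s, during which the arm holds its last target. There are 200 camera calls.

## Working session

There is one attempt and no reset: what is moved stays moved. The work goes in short steps, Python scripts to look and compute and a tool call to move; the robot and the scene stay as the last step left them, time stands still between calls to the robot, and variables do not carry over. Pictures are saved under pics/ and viewed, at most 10 in all, crops included, and the job is handed in when it is done.

Besides the shell and the picture viewer there is one more tool, called after "Request:" as a command line: name --pt "numbers of a row" for each row, then --argument value for the rest. servo_tool: Moves the arm, as the interface text tells. Its arguments: {"type":"object","properties":{"targets":{"type":"array"},"squeeze":{"type":"number"}},"required":["targets"]}

```bash
mkdir -p pics; ls
python3 - <<'E'
from workcell import *
import cv2
for n in("scene","top"):
    f=grab_frame(n);cv2.imwrite(f"pics/{n}0.png",f["img"]);print(n,f["camera_matrix"],f["distortion"],f["cam_to_world"])
s=state();print(s["time"],s["position"],s["tool_rot"],s["gripper_width"])
E
```

```text
pics
scene [[450.98680733   0.         279.70483222]
 [  0.         450.98680733 209.01558311]
 [  0.           0.           1.        ]] [-0.07910818  0.          0.          0.          0.        ] [[ 9.25692620e-01 -3.28523314e-01  1.87524947e-01  8.72260738e+02]
 [ 3.78263526e-01  7.99793120e-01 -4.66098348e-01 -7.07864425e+02]
 [ 3.14301093e-03  5.02397648e-01  8.64630976e-01  1.29232122e+03]
 [ 0.00000000e+00  0.00000000e+00  0.00000000e+00  1.00000000e+00]]
top [[384.08152704   0.         275.95357291]
 [  0.         384.08152704 210.35540933]
 [  0.           0.           1.        ]] [-0.04508983  0.          0.          0.          0.        ] [[ 1.00256147e-03  9.82034067e-01 -1.88701052e-01  4.20902249e+02]
 [-9.99873254e-01  3.98276543e-03  1.54147362e-02 -8.11444151e+01]
 [ 1.58893481e-02  1.88661680e-01  9.81913590e-01  1.13428936e+03]
 [ 0.00000000e+00  0.00000000e+00  0.00000000e+00  1.00000000e+00]]
0.1 [ 205.29645188 -668.83822297  213.36200773] [ 9.88933680e-01  1.48357467e-01 -6.60683222e-05 -4.84550013e-04] 91.30965358333295
```

View pics/scene0.png

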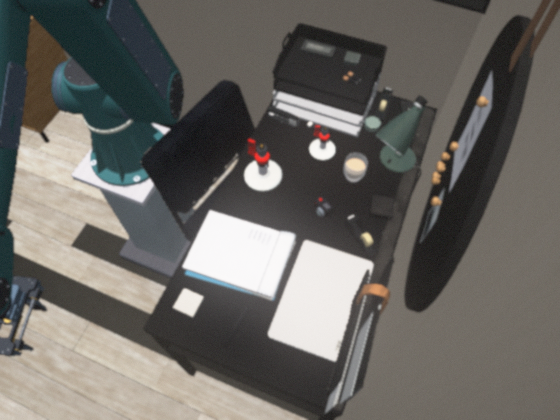

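View pics/top0.png

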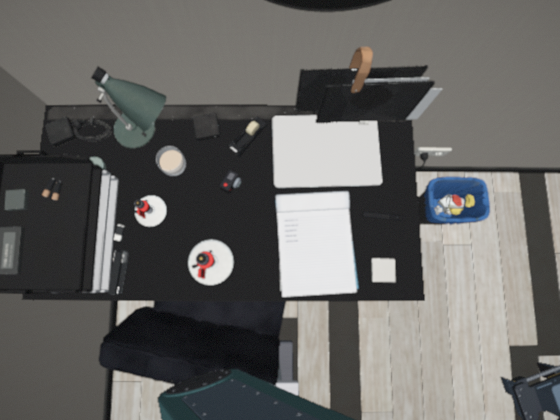

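Two stands are visible. One is at scene (263,175) / top (211,262), with the wider foot. The other is at scene (322,149) / top (150,211), with a smaller foot. The wider one should be the larger (130 mm foot); I'll confirm by measuring it and looking at an enlarged crop.

```bash
cat > h.py <<'E'
import cv2,numpy as np
def ray(f,uv):
    K=f["camera_matrix"];p=cv2.undistortPoints(np.array(uv,float).reshape(-1,1,2),K,np.array(f["distortion"])).reshape(-1,2)
    d=np.c_[p[:,0],-p[:,1],-np.ones(len(p))]@f["cam_to_world"][:3,:3].T
    return f["cam_to_world"][:3,3],d
def plane(f,uv,z):
    c,d=ray(f,uv);return c+d*((z-c[2])/d[:,2])[:,None]
def proj(f,P):
    T=np.linalg.inv(f["cam_to_world"]);q=np.atleast_2d(P)@T[:3,:3].T+T[:3,3];q=q*[1,-1,-1]
    return cv2.projectPoints(q,np.zeros(3),np.zeros(3),f["camera_matrix"],np.array(f["distortion"]))[0].reshape(-1,2)
E
python3 - <<'E'
from workcell import *
from h import *
tiles=[]
for n,sds in(("scene",[(263,175),(322,149)]),("top",[(211,262),(150,211)])):
    f=grab_frame(n);im=f["img"]
    for i,(u,v) in enumerate(sds):
        r=34
        b=im.astype(int);m=np.zeros(im.shape[:2],np.uint8);m[v-r:v+r,u-r:u+r]=1
        w=((b.min(2)>140)&(m>0)).astype(np.uint8)
        k,l,st,_=cv2.connectedComponentsWithStats(w);j=1+st[1:,4].argmax()
        pts=np.argwhere(l==j)[:,::-1];h=cv2.convexHull(pts.astype(np.int32)).reshape(-1,2)
        P=plane(f,h,8.)[:,:2].astype(np.float32)
        A=np.c_[2*P,np.ones(len(P))];x=np.linalg.lstsq(A,(P**2).sum(1),rcond=None)[0]
        print(n,i,"foot c",x[:2].round(1),"d",2*np.sqrt(x[2]+x[0]**2+x[1]**2).round(1))
        red=(b[...,2]>110)&(b[...,1]<70)&(m>0)
        rp=np.argwhere(red)[:,::-1];print(" red n",len(rp),"mean",rp.mean(0).round(1))
        c=im[v-r:v+r,u-r:u+r];tiles.append(cv2.resize(c,(390,295) if 0 else (295,295),interpolation=cv2.INTER_CUBIC))
cv2.imwrite("pics/crop.png",np.vstack([np.hstack(tiles[:2]),np.hstack(tiles[2:])]))
E
```

```text
scene 0 foot c [486.4  90.5] d 132.4
 red n 181 mean [258.4 154.5]
scene 1 foot c [613.5 419.9] d 220.6
 red n 96 mean [321.2 134.2]
top 0 foot c [484.3  91.8] d 131.4
 red n 33 mean [204.8 267.6]
top 1 foot c [635.7 276.6] d 94.6
 red n 41 mean [142.7 208.8]
```

View pics/crop.png

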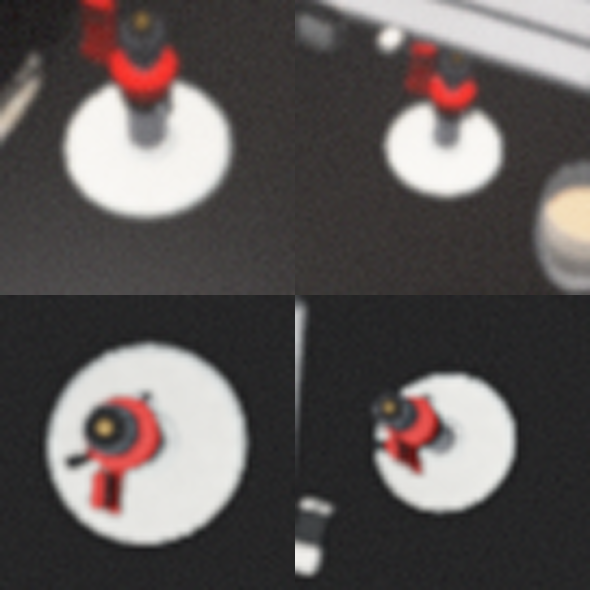

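The large stand is confirmed: its foot measures 131 mm at about (485,91), and the other's is 95 mm. In the crop its head and brass screw sit near top pixel (201,258) and the red paddle near (202,274), towards the robot. Next I'll measure the head axis, the paddle angle and the height of the chair back.

Run:
```python
from workcell import *
from h import *
F={n:grab_frame(n) for n in("scene","top")}
def tri(a,b):
    c1,d1=ray(F["scene"],[a]);c2,d2=ray(F["top"],[b]);d1=d1[0]/np.linalg.norm(d1);d2=d2[0]/np.linalg.norm(d2)
    t=np.linalg.lstsq(np.c_[d1,-d2],c2-c1,rcond=None)[0];p,q=c1+t[0]*d1,c2+t[1]*d2
    return ((p+q)/2).round(1),np.linalg.norm(p-q).round(1)
print("brass",tri((261.7,145.6),(201.2,258.4)))
for a,b in(((237,83),(102,350)),((145,155),(275,378)),((255,130),(125,308))):print("chair",tri(a,b))
for n,(u,v) in(("scene",(262,152)),("top",(204,265))):
    f=F[n];s=12;r=24
    im=cv2.resize(f["img"][v-r:v+r,u-r:u+r],None,fx=s,fy=s,interpolation=cv2.INTER_CUBIC)
    # predicted landmarks for axis (485,91)
    A=np.array([485,91.])
    def px(p): return tuple(int(x) for x in ((proj(f,[p])[0]-[u-r,v-r]+.5)*s))
    for i,t in enumerate(np.arange(0,360,30)):
        t=np.radians(t);p=px((A[0]+48*np.cos(t),A[1]+48*np.sin(t),176));cv2.circle(im,p,3,(0,255,0),-1);cv2.putText(im,str(i*30),p,0,.45,(255,255,0),1)
    cv2.circle(im,px((*A,171)),4,(255,0,255),-1)
    for t in np.arange(0,6.28,.2): cv2.circle(im,px((A[0]+23*np.cos(t),A[1]+23*np.sin(t),118)),2,(255,255,255),-1)
    cv2.imwrite(f"pics/z_{n}.png",im)
a=cv2.imread("pics/z_scene.png");b=cv2.imread("pics/z_top.png")
cv2.imwrite("pics/z.png",cv2.resize(np.hstack([a,b]),(800,400)))
```

```text
brass (array([485.5,  92.7, 162.5]), np.float64(4.0))
chair (array([261.4, 355. , 109.6]), np.float64(23.6))
chair (array([200.8, -99.5, 209.4]), np.float64(20.1))
chair (array([ 334.7,  378. , -136.5]), np.float64(21.0))
```

View pics/z.png

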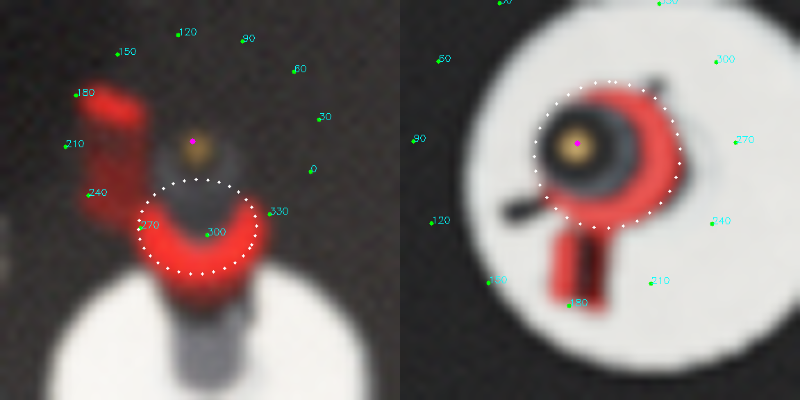

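The paddle points at about 180° (towards the robot), and the axis is at about (485,91). The pushing finger has to start counter-clockwise of the paddle, so I want the finger line at about 70° (tool y along 70°). Moving off now.

Request:
servo_tool --pt "1 38 -23 -6 0" --pt "1 38 -23 -6 0" --pt "1 38 -23 -6 0" --pt "1 38 -23 -6 0" --pt "1 38 -23 -6 0" --pt "1 38 -23 -6 0" --pt "1 38 -23 -6 0" --pt "1 38 -23 -6 0" --squeeze 30

```text
time: 1.1
position: [443.0, -402.6, 262.3]
tool_rot: [0.989, 0.148, 0.0, 0.0]
contact_force: [0.0, -1.1, 1.0]
gripper_width: 91.5
grip_force: 0.0
```

Request:
servo_tool --pt "1 15 -38 0 0" --pt "1 15 -38 0 0" --pt "1 15 -38 0 0" --pt "1 15 -38 0 0" --pt "1 15 -38 0 0" --pt "1 15 -38 0 0" --pt "1 15 -38 0 0" --pt "1 15 -38 0 0"

```text
time: 1.9
position: [467.4, -76.7, 262.1]
tool_rot: [0.989, 0.148, 0.0, 0.0]
contact_force: [1.1, -0.6, 0.5]
gripper_width: 91.1
grip_force: 0.0
```

Request:
servo_tool --pt "1 16 -39 0 0" --pt "1 16 -39 0 0" --pt "1 17 -39 0 0" --pt "1 17 -39 0 0" --pt "1 0 0 0 -0.145" --pt "1 0 0 0 -0.145" --pt "1 0 0 0 -0.145" --pt "1 0 0 0 -0.145"

```text
time: 2.7
position: [484.8, 90.4, 262.0]
tool_rot: [0.904, 0.428, 0.0, 0.0]
contact_force: [-0.1, -0.3, 0.5]
gripper_width: 91.1
grip_force: 0.0
```

Request:
servo_tool --pt "1 0 0 0 -0.145" --pt "1 0 0 0 -0.145" --pt "1 0 0 0 -0.145" --pt "1 0 0 0 -0.145" --pt "1 0 0 0 -0.145" --pt "1 0 0 0 -0.145" --pt "1 0 0 0 -0.145" --pt "1 0 0 0 -0.145"

```text
time: 3.5
position: [484.8, 90.2, 262.0]
tool_rot: [0.522, 0.853, 0.0, 0.0]
contact_force: [0.9, 0.2, 0.0]
gripper_width: 91.3
grip_force: 0.0
```

Request:
servo_tool --pt "1 0 0 0 -0.145" --pt "1 0 0 0 -0.145" --pt "1 0 0 0 -0.145" --pt "1 0 0 0 -0.145" --pt "1 0 0 0 -0.145" --pt "1 0 0 0 0" --pt "1 0 0 0 0" --pt "1 0 0 0 0"

```text
time: 4.3
position: [484.9, 90.2, 262.0]
tool_rot: [0.19, 0.982, 0.0, 0.0]
contact_force: [-0.8, 0.6, 0.2]
gripper_width: 90.8
grip_force: 0.0
```

Run:
```python
from workcell import *
from h import *
from scipy.spatial.transform import Rotation as R
s=state();M=R.from_quat(s["tool_rot"]).as_matrix()
print(s["position"],s["q"].round(3) if hasattr(s["q"],"round") else s["q"],"y ang",np.degrees(np.arctan2(M[1,1],M[0,1])))
print("shift to axis",M.T@(np.array([485,91.5,128])-s["position"]))
tl=[]
for n,(u,v) in(("scene",(262,152)),("top",(204,265))):
    f=grab_frame(n);tl.append(cv2.resize(f["img"][v-40:v+40,u-40:u+40],(400,400),interpolation=cv2.INTER_CUBIC))
cv2.imwrite("pics/above.png",np.hstack(tl))
```

```text
[484.85636162  90.24345807 261.95790847] [ 0.137 -0.017  2.112  0.     1.047 -1.052] y ang 68.10015091310144
shift to axis [  0.33798595   1.21285238 133.95796178]
```

View pics/above.png

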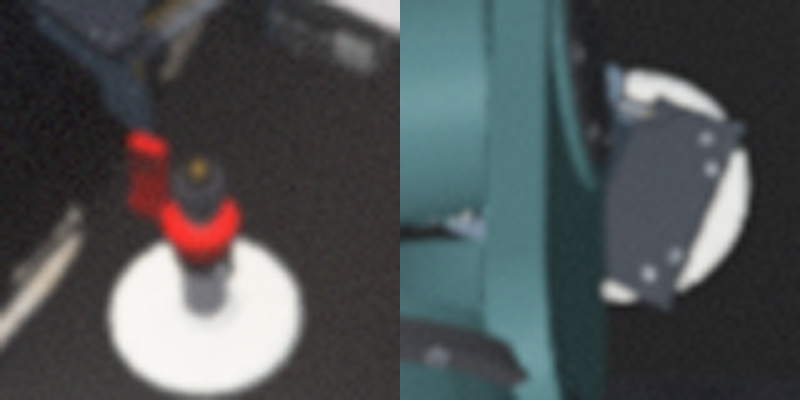

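The view is clear: the paddle stands to the left of the head and the gripper is above. Descending.

Request:
servo_tool --pt "1 0 1 25 0" --pt "1 0 0 25 0" --pt "1 0 0 25 0" --pt "1 0 0 25 0" --pt "1 0 0 18 0" --pt "1 0 0 10 0" --pt "1 0 0 5 0" --pt "1 0 0 0 0"

```text
time: 5.2
position: [485.3, 91.2, 128.9]
tool_rot: [0.188, 0.982, -0.0, -0.0]
contact_force: [-0.8, 0.8, -0.4]
gripper_width: 91.2
grip_force: 0.0
```

Request:
servo_tool --pt "0.2 0 0 0 0" --pt "-0.2 0 0 0 0" --pt "-0.6 0 0 0 0" --pt "-1 0 0 0 0" --pt "-1 0 0 0 0" --pt "-1 0 0 0 0" --pt "-1 0 0 0 0" --pt "-1 0 0 0 0" --squeeze 30

```text
time: 6.0
position: [485.4, 91.3, 129.0]
tool_rot: [0.188, 0.982, 0.0, 0.0]
contact_force: [1.9, 3.6, -0.2]
gripper_width: 31.0
grip_force: 30.0
```

Gripped with little side load. Lifting 26 mm.

Request:
servo_tool --pt "-1 0 0 -3 0" --pt "-1 0 0 -4 0" --pt "-1 0 0 -5 0" --pt "-1 0 0 -5 0" --pt "-1 0 0 -5 0" --pt "-1 0 0 -3 0" --pt "-1 0 0 -1 0" --pt "-1 0 0 0 0"

```text
time: 6.8
position: [485.3, 91.2, 155.1]
tool_rot: [0.188, 0.982, 0.0, 0.0]
contact_force: [1.2, 5.3, -2.4]
gripper_width: 31.1
grip_force: 30.0
```

Run:
```python
from workcell import *
from h import *
s=state();print(s["position"],s["contact_force"],s["grip_force"])
tl=[]
f=grab_frame("scene");u,v=262,150;im=f["img"][v-25:v+25,u-25:u+25]
s=12;im=cv2.resize(im,(600,600),interpolation=cv2.INTER_CUBIC)
cv2.imwrite("pics/lift.png",im)
print("ring top front px",[(proj(f,[(485+r*.37,91-r*.93,z)])[0]-[u-25,v-25]+.5)*s for r,z in((10,118),(10,122),(23,118))])
```

```text
[485.33036323  91.18403278 155.1119498 ] [ 1.21791578  5.25255631 -2.41790565] 29.9999988887771
ring top front px [array([295.27618308, 391.96152074]), array([294.79827758, 383.01682169]), array([293.79072992, 431.05385803])]
```

View pics/lift.png

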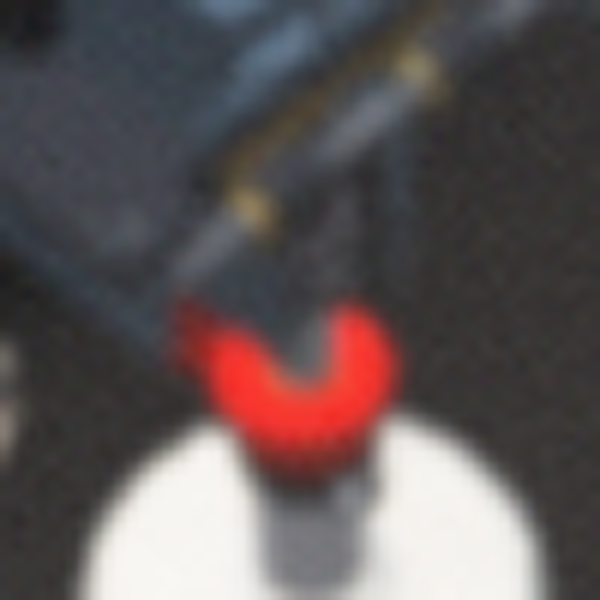

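A thin orange line shows at the ring's top at crop pixel (300,383), and the lift is 26.1 mm, so the column is at the mark. Swinging the finger round clockwise now.

Request:
servo_tool --pt "-1 0 0 0 0.1" --pt "-1 0 0 0 0.12" --pt "-1 0 0 0 0.12" --pt "-1 0 0 0 0.1" --pt "-1 0 0 0 0.06" --pt "-1 0 0 0 0.06" --pt "-1 0 0 0 0.06" --pt "-1 0 0 0 0.06"

```text
time: 7.65
position: [484.8, 90.8, 154.6]
tool_rot: [0.506, 0.863, -0.001, -0.0]
contact_force: [-0.5, -0.0, -0.9]
gripper_width: 31.2
grip_force: 30.0
```

Request:
servo_tool --pt "-1 0 0 0 0.05" --pt "-1 0 0 0 0.05" --pt "-1 0 0 0 0.05" --pt "-1 0 0 0 0.05" --pt "-1 0 0 0 0.05" --pt "-1 0 0 0 0.05" --pt "-1 0 0 0 0" --pt "-1 0 0 0 0"

```text
time: 8.45
position: [483.7, 89.6, 154.4]
tool_rot: [0.628, 0.778, -0.002, -0.0]
contact_force: [-7.6, -13.0, 6.3]
gripper_width: 31.1
grip_force: 29.6
```

```bash
cat > st.py <<'E'
from workcell import *
from h import *
from scipy.spatial.transform import Rotation as R
s=state();M=R.from_quat(s["tool_rot"]).as_matrix()
print(s["time"],s["position"],"F",s["contact_force"],"T",s["torque"],"q6",s["q"][5],"yang",np.degrees(np.arctan2(M[1,1],M[0,1])),s["grip_force"],s["tau"])
E
python3 st.py
```

```text
8.45 [483.65715481  89.62442458 154.3893838 ] F [ -7.56434415 -13.02477589   6.25692762] T [-2.1341523   1.06455438  0.5703231 ] q6 -0.07395147100042451 yang 12.244427116239503 29.641385116847232 [  5.32122642 -46.87781096 -39.90875602   2.54085481  -2.11759239
   0.61522951]
```

Request:
servo_tool --pt "-1 0.5 0.5 -0.5 0.03" --pt "-1 0.5 0.5 0 0.03" --pt "-1 0 0 0 0.03" --pt "-1 0 0 0 0.03" --pt "-1 0 0 0 0.03" --pt "-1 0 0 0 0.03" --pt "-1 0 0 0 0" --pt "-1 0 0 0 0"

```text
time: 9.25
position: [484.1, 90.8, 154.4]
tool_rot: [0.695, 0.719, -0.003, -0.001]
contact_force: [-4.1, -11.1, -1.4]
gripper_width: 31.4
grip_force: 28.8
```

```bash
python3 st.py
```

```text
9.25 [484.11028554  90.84715118 154.43419175] F [ -4.07083246 -11.08968638  -1.37797882] T [-1.85531792  0.91890504  0.4539462 ] q6 0.10824091785625946 yang 1.9128783598677084 28.820078774588183 [  4.3336232  -50.63866138 -41.13850951   2.09632203  -1.71068184
   0.46991626]
```

Request:
servo_tool --pt "-1 0 0.3 0 0.03" --pt "-1 0 0.3 0 0.03" --pt "-1 0 0 0 0.03" --pt "-1 0 0 0 0.03" --pt "-1 0 0 0 0.02" --pt "-1 0 0 0 0.02" --pt "-1 0 0 0 0" --pt "-1 0 0 0 0"

```text
time: 10.05
position: [484.1, 89.7, 154.3]
tool_rot: [0.75, 0.662, -0.004, 0.0]
contact_force: [-9.6, -27.4, 5.7]
gripper_width: 31.4
grip_force: 36.1
```

```bash
python3 st.py
```

```text
10.05 [484.07023381  89.65568581 154.32923957] F [ -9.64677855 -27.40527395   5.71519082] T [-4.50217523  1.80344031  0.90507445] q6 0.2676004891984772 yang -7.163134460539296 36.12277941851062 [ 11.16751671 -48.35806131 -43.14625382   5.16178742  -3.45435329
   0.91102207]
```

The torque rose from 0.45 to 0.9 N m, above the clamp's 0.4, so the lever is probably at its stop. A small extra twist should confirm it.

Request:
servo_tool --pt "-1 0 0 0 0.02" --pt "-1 0 0 0 0.02" --pt "-1 0 0 0 0" --pt "-1 0 0 0 0" --pt "-1 0 0 0 0" --pt "-1 0 0 0 0" --pt "-1 0 0 0 0" --pt "-1 0 0 0 0"

```text
time: 10.85
position: [483.6, 89.2, 154.3]
tool_rot: [0.763, 0.647, -0.005, 0.0]
contact_force: [-13.4, -32.4, 10.3]
gripper_width: 31.1
grip_force: 37.2
```

```bash
python3 st.py
python3 - <<'E'
from workcell import *
from h import *
t=[]
f=grab_frame("scene");u,v=262,150;t.append(f["img"][v-25:v+25,u-25:u+25])
f=grab_frame("top");u,v=204,262;t.append(f["img"][v-25:v+25,u-25:u+25])
cv2.imwrite("pics/lock.png",np.hstack([cv2.resize(i,(400,400),interpolation=cv2.INTER_CUBIC) for i in t]))
E
```

```text
10.85 [483.59276144  89.16546753 154.28680575] F [-13.35648077 -32.3966912   10.29158853] T [-5.42501627  2.36465703  1.16007352] q6 0.30730851955815963 yang -9.416932471424861 37.16649660898838 [ 13.40326309 -46.82449937 -44.50235367   6.28832862  -4.55881298
   1.10589813]
```

View pics/lock.png

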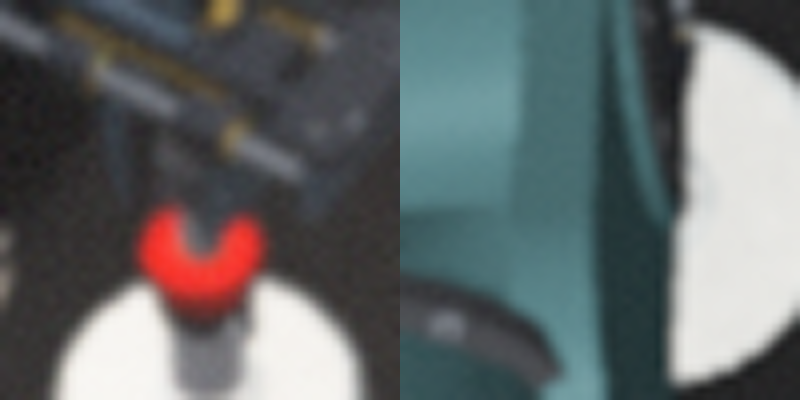

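The net side force is 35 N, against at most about 15 N from the clamp, and it grows with each bit of twist, so the lever is on its stop. The paddle is hidden behind the gripper in both views. Easing off the excess push.

Request:
servo_tool --pt "-1 0 0 0 -0.02" --pt "-1 0 0 0 -0.02" --pt "-1 0 0 0 -0.02" --pt "-1 0 0 0 0" --pt "-1 0 0 0 0" --pt "-1 0 0 0 0" --pt "-1 0 0 0 0" --pt "-1 0 0 0 0"

```text
time: 11.75
position: [484.4, 89.9, 154.4]
tool_rot: [0.743, 0.669, -0.004, 0.0]
contact_force: [-6.5, -24.6, 3.3]
gripper_width: 31.1
grip_force: 36.6
```

```bash
python3 st.py
python3 - <<'E'
from workcell import *
from h import *
f=grab_frame("scene");u,v=262,155;r=10;im=f["img"]
cv2.imwrite("pics/band.png",cv2.resize(im[v-25:v+25,u-25:u+25],(600,600),interpolation=cv2.INTER_CUBIC))
p=proj(f,[(485+10*.37,91-10*.93,z) for z in(114,118,122,126)]);print(p)
c=int(round(p[1,0]));print([(y,im[y,c-1:c+2].mean(0).round().tolist()) for y in range(150,166)])
E
```

```text
11.75 [484.38324887  89.89937637 154.3675148 ] F [ -6.48760964 -24.56560946   3.30367703] T [-4.0092652   1.396208    0.72786567] q6 0.24765491558565153 yang -6.033435851554081 36.55383825329409 [ 10.06179124 -49.38015461 -42.33109117   4.65246633  -2.77649313
   0.76776898]
[[261.14599575 157.90538541]
 [261.10634859 157.16346006]
 [261.06652313 156.41806847]
 [261.02651822 155.6691873 ]]
[(150, [69.0, 67.0, 69.0]), (151, [78.0, 73.0, 80.0]), (152, [89.0, 86.0, 94.0]), (153, [99.0, 96.0, 105.0]), (154, [105.0, 103.0, 114.0]), (155, [103.0, 103.0, 125.0]), (156, [94.0, 98.0, 153.0]), (157, [76.0, 83.0, 202.0]), (158, [59.0, 68.0, 236.0]), (159, [50.0, 58.0, 245.0]), (160, [46.0, 53.0, 238.0]), (161, [47.0, 52.0, 207.0]), (162, [45.0, 48.0, 151.0]), (163, [45.0, 50.0, 115.0]), (164, [49.0, 50.0, 88.0]), (165, [54.0, 56.0, 69.0])]
```

View pics/band.png

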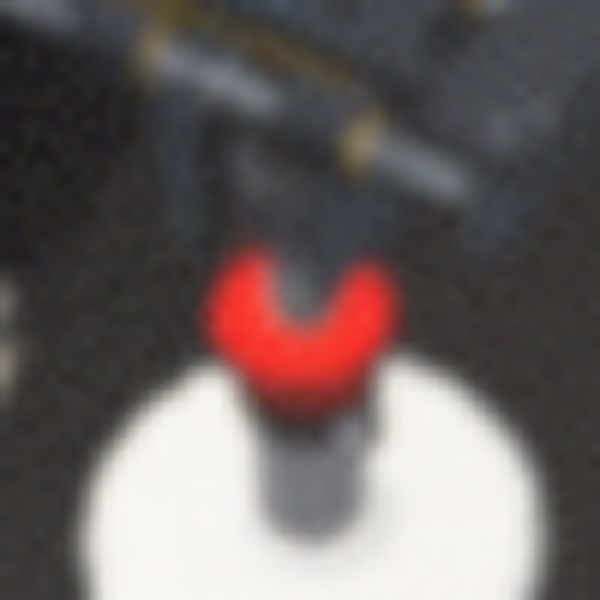

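Run:
```python
import cv2,numpy as np
a=cv2.imread("pics/lift.png").astype(int);b=cv2.imread("pics/band.png").astype(int)
for y in range(300,420,12):
    p=a[y-4:y+4,285:312].mean((0,1));q=b[y-64:y-56,285:312].mean((0,1));print(y,p.round(),q.round())
```

```text
300 [64. 59. 59.] [66. 63. 63.]
312 [68. 65. 64.] [71. 68. 70.]
324 [75. 73. 70.] [82. 77. 80.]
336 [85. 81. 79.] [93. 89. 91.]
348 [89. 86. 86.] [102.  99. 100.]
360 [92. 90. 95.] [105. 103. 108.]
372 [ 93.  95. 124.] [100. 100. 123.]
384 [ 83.  92. 173.] [ 87.  92. 167.]
396 [ 64.  77. 220.] [ 70.  77. 218.]
408 [ 51.  61. 243.] [ 54.  63. 243.]
```

The band edge matches the picture taken just after the lift (within image resolution). The lever is still held against its stop with about 25 N and the head is still gripped. Handing in.

```bash
python3 -c "
from workcell import *
print(job_done())"
```

```text
the job is handed in; nothing more can be done
None
```

I handed the job in with the larger stand's head still gripped, the column about 25.4–26 mm up (mark 26 mm) and the red lever pushed clockwise to its stop. I judged the stop by force, because the paddle was hidden from both cameras; I did not tug the column to test the lock.

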